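# Set and lock the leak tester's sunken regulator knob

## Robot

A 7-joint arm with a two-finger parallel gripper is mounted at the origin on a cart in front of the work surface, level with it; the furniture and walls round the work are solid. World frame = base frame: x ahead of the robot, y to its left, z up, the work surface at z = 0. Lengths are in m, angles in rad, forces in N, time in s.
With the tool pointing down it reaches from about 0.425 to 0.875 m from the base axis. Payload 4.7 kg.
Tool frame: the origin (TCP) lies midway between the tips of the shut fingers; the grasp point (between the pads) lies 19 mm behind it; z points along the fingers, y is the direction in which the jaws open and shut (so a half turn about z gives the same grasp; the last joint's range is limited). The gripper opens to 87 mm and grips with 3 to 60 N. Pads are 19 mm wide; open, the fingers measure 117 mm over their backs; the gripper's body (75 mm by 190 mm) begins 51 mm behind the grasp point.
Start: joints at [0.014, 0.321, -0.07, 1.45, 0.023, 1.371, -0.057], TCP at [0.65, -0, 0.223] pointing down, gripper open.
Joint ranges: [-2.86, 2.86], [-0.3, 2.09], [-1.38, 1.24], [0.06, 2.45], [-1.56, 4.7], [0.09, 2.05], [-2.69, 2.69]. Speed limits (rad/s): [2.57, 2.57, 3.14, 3.14, 3.14, 3.14, 3.14].

## Interface

Orientations are given as a rotation vector (axis times angle).
In Python, from bench import get_state, eyes, job gives the robot as it stands. The module is installed in compiled form; this text tells all that it offers.
- The arm moves only by the shell command python3 -m jog 'ROWS' [FORCE]. ROWS is JSON, a list that holds one entry, the list of rows, each a list of 5 numbers: the opening, from 0 (shut) to 1 (fully open), then the shift along the tool's x, y, z in units of 40 mm (1.0 is 40 mm), then the turn about the tool's z in units of 5 degrees (1.0 is 5 degrees). In form: [[[jaw, dx, dy, dz, turn], ...]]. A call has 1 to 10 rows; each row shifts and turns the commanded pose from where the row before left it, along the tool's axes as they then stand; what a row does not reach is not made up. A row lasts 1/8 s, in which the tool goes at most 62.5 mm and 10.7 degrees, less where a joint would pass 70% of its speed; a pose out of reach is approached as far as the arm can. A call is refused whole if a number of a shift passes 1 or a number of a turn 1, either way. A call with a gripper value outside its range is refused whole. The fingers move at their own pace and stop on an object; FORCE is the grip in N (left out, the last holds). Time passes only in rows, so rows that do not move let the fingers close. It gives the time, the measured TCP pose, the force and the opening at its end, in the units of the state.
- get_state(): the state, without advancing time (a new reading comes with each control period).
- eyes.get_image(name): name is "scene" or "side" or "wrist"; returns (picture, depth): 384x512x3 uint8, red, green, blue; 384x512 float32, m along the optical axis (not along the pixel's ray), 0 where there is no reading.
- eyes.camera_params(name): a dict with "camera_matrix" (3x3 intrinsics, pixels), "pose" (4x4, takes a point from camera to world coordinates); the wrist camera has in their place "mount" (4x4, takes a point from camera to tool coordinates, whose origin is the TCP and whose axes are the flange's). Camera axes: x right, y down, z forward; pixel columns grow to the right and rows downward; lengths in m; the calibration is good to about 2 mm. A picture is of the moment at which its call begins: read the wrist's pose just before it. camera_params takes no time and is no camera call.
- job.close_job(): hands the job in, once; it reports no verdict.
The state is a dict: "time": time; "joint_positions": joint angles; "qd": joint speeds; "joint_torque": joint torques, N m; "position": TCP position; "tool_rot": TCP orientation; "ft_force": force on the tool from outside, world axes, zero at the start; "torque": the same for the moment, N m; "grip_width": opening from 0.0 (shut) to 1.0 (fully open).
Only numpy, scipy, OpenCV 4.12 (cv2) and the standard library are available. Lean on these libraries where they do the work, as an engineer would, in place of code of your own. Each camera call takes 0.05 s, during which the arm holds its last target. There are 200 camera calls.

## Task

Set the test pressure on the bench leak tester: lift the knob that sits sunk in its well to unlock it, turn it clockwise until the gauge's long black needle lies on the short set hand as nearly as the lock's teeth allow, then press the knob fully down again so that its lock teeth engage and the setting cannot drift, and let go. If the teeth meet tip to tip, feel for the next gap with small turns and light pressure instead of forcing them; do not lean on the housing and leave the things around it where they lie.

Things in the scene. Friction and masses are not known exactly. Their poses are not given: they have to be found in the camera images.
- leak_tester: Leak tester: grey sheet-metal wedge fixed to the bench, 176 mm deep (its x), 240 mm wide (its y); origin under its centre at bench level. The dark panel rises 12 degrees towards the back, 78 mm high at the middle. From the front: round knob well in the right half, round gauge (92 mm wide, 12 mm proud) in the left, centres 118 mm apart, a rocker switch (8 mm proud) at the top middle.
- well_mouth (a point): Centre of the knob well's mouth, level with the panel face. Its z axis points straight out of the panel along the knob's axis, x up the slope to the back, y to the left along the panel. The well is round, 82 mm wide at all depths and 38 mm deep, with a flat floor.
- knob_grip (a point): Middle of the knob's top face, on its axis; z axis out of the panel. Moves with the knob. Black fluted grip, 27 mm across (29 over the flutes), from this point 20 mm down to a flange 64 mm across and 4 mm thick. Grip the upper 16 mm across any diameter; 27 mm of space lies between grip and well wall. The top is 6.5 mm below the panel face when locked, about level with it when lifted.
- lock_lift (a joint): How far the knob is lifted along its axis, m: 0 fully down (locked, teeth engaged), 0.007 fully up at its stop. It slides with 4 to 5 N of drag and stays where it is left. The teeth are clear of each other above 0.004; knob and ring teeth that meet tip to tip stop it at 0.002 to 0.004.
- needle (a joint): Angle of the gauge's long slim black needle, rad, clockwise seen from above positive; 0 points to 9 o'clock for someone in front of the tester. It moves by half the turn of the knob, the same way round. Lifted, the knob turns with 0.05 N m of drag and stays where it is left; down, the teeth hold it with a few hundredths of a rad of play.
- set_hand (a joint): Angle of the gauge's set hand (short, with a broad square end), rad, on the needle's scale: equal values mean the needle lies on it. At the start it is 0.3 to 0.72 rad clockwise of the needle. Behind the glass; it stays put.
- needle_tip (a point): Tip of the needle, 33 mm from the gauge centre; x axis points outwards along the needle.
- set_hand_tip (a point): Outer end of the set hand, 25 mm from the gauge centre; x axis points outwards along the hand.
- knob: The knob (see knob_grip); origin on its axis in the underside of the flange, z along the axis. Six short square teeth under the flange's edge lock into the ring below.
- lock_ring: Steel ring of equal square-topped teeth, 4.5 mm tall, on the well floor under the knob's flange, at 29 mm radius; origin on the floor, on the knob's axis. From gap to gap is about 10 mm or a third of a rad of knob turn; most of that is tooth, and the knob's teeth drop in only close to the middle of a gap.
- spanner_13: Bystander: combination spanner, 175 mm long, lying in front of the tester; leave it alone.
- marker: Bystander: slim paint marker, 124 mm long, lying in front of the tester; leave it alone.
- screwdriver_red: Bystander: screwdriver, 199 mm long, to the right; leave it alone.
- screwdriver_yellow: Bystander: screwdriver, 224 mm long, to the right; leave it alone.
- big_bolt: Bystander: bolt with a nut standing on its head, 64 mm high, behind; leave it alone.
- brake_pad: Bystander: brake pad, 104 mm long, behind to the right; leave it alone.
- panel: The tester's sloping panel with the well's wall and floor and the gauge's rim and glass; origin in the middle of the panel face, z out of it, x up the slope.

How it is judged:
By the outcome, as a careful person would: the job done as asked, in the order asked, and still so for the second after the job is handed in, with the robot touching nothing.
It also fails if it takes over 51 s, if anything falls off the work surface, if the arm or the gripper's body presses on something with over 40 N, if the wrist force passes 120 N, or if a joint passes its speed limit or range.

## Working session

There is one attempt and no reset: what is moved stays moved. The work goes in short steps, Python scripts to look and compute and a shell command to move; the robot and the scene stay as the last step left them, time stands still between calls to the robot, and variables do not carry over. Pictures are saved under pics/ and viewed, about 8 in all and at most 12, crops included, and the job is handed in when it is done.

```bash
mkdir -p pics
python3 - <<'E'
from bench import get_state, eyes
import cv2,numpy as np
s=get_state();print(s)
for n in("scene","side","wrist"):
    p,d=eyes.get_image(n);np.savez(f"{n}0.npz",p=p,d=d)
    cv2.imwrite(f"pics/{n}0.png",p[:,:,::-1]); print(n,eyes.camera_params(n))
a=[cv2.imread(f"pics/{n}0.png") for n in("scene","side","wrist")]
b=np.zeros((600,800,3),np.uint8)
for i,x in enumerate(a):
    b[(i//2)*300:(i//2)*300+300,(i%2)*400:(i%2)*400+400]=cv2.resize(x,(400,300))
cv2.imwrite("pics/all0.png",b)
E
```

```text
{'time': 0.0, 'joint_positions': array([ 0.01410247,  0.32182923, -0.07007378,  1.45168174,  0.02258496,
        1.37079991, -0.05687681]), 'qd': array([ 1.15707089e-05,  1.04030171e-03, -2.89357907e-05,  2.28507064e-04,
       -1.73114719e-03,  1.13933960e-03,  1.15502447e-03]), 'joint_torque': array([-2.58547143e-04, -4.91284704e+01, -4.03903294e-01, -3.12526345e+01,
       -6.40594075e-02,  4.37659642e-02,  1.61017233e-04]), 'position': array([ 6.49440567e-01, -5.33264813e-05,  2.21453997e-01]), 'tool_rot': array([-2.22047772, -2.22056221,  0.00223966]), 'ft_force': array([-1.26486228,  0.37043364,  0.45531942]), 'torque': array([-0.0593773 ,  0.00240701,  0.01749028]), 'grip_width': 1.0001446319921905}
scene {'camera_matrix': array([[421.28977342,   0.        , 253.46935584],
       [  0.        , 421.28977342, 189.18761084],
       [  0.        ,   0.        ,   1.        ]]), 'pose': array([[-0.47163535, -0.63511783,  0.61170699, -0.08865685],
       [-0.88170736,  0.3299587 , -0.33722306,  0.47900078],
       [ 0.01233833, -0.69839287, -0.71560825,  0.82470887],
       [ 0.   
[... 310 characters left out ...]
94416,  0.40005414, -0.80938539,  0.81879122],
       [ 0.00328976, -0.8957727 , -0.44450023,  0.44664608],
       [ 0.        ,  0.        ,  0.        ,  1.        ]])}
wrist {'camera_matrix': array([[313.18903524,   0.        , 261.59180791],
       [  0.        , 313.18903524, 191.08685522],
       [  0.        ,   0.        ,   1.        ]]), 'mount': array([[-4.84018916e-04, -9.70483481e-01, -2.41167119e-01,
         6.50998079e-02],
       [ 9.99999474e-01, -2.51701225e-04, -9.94110560e-04,
         3.98345877e-04],
       [ 9.04065817e-04, -2.41167474e-01,  9.70483092e-01,
        -1.62574962e-01],
       [ 0.00000000e+00,  0.00000000e+00,  0.00000000e+00,
         1.00000000e+00]])}
```

View pics/all0.png

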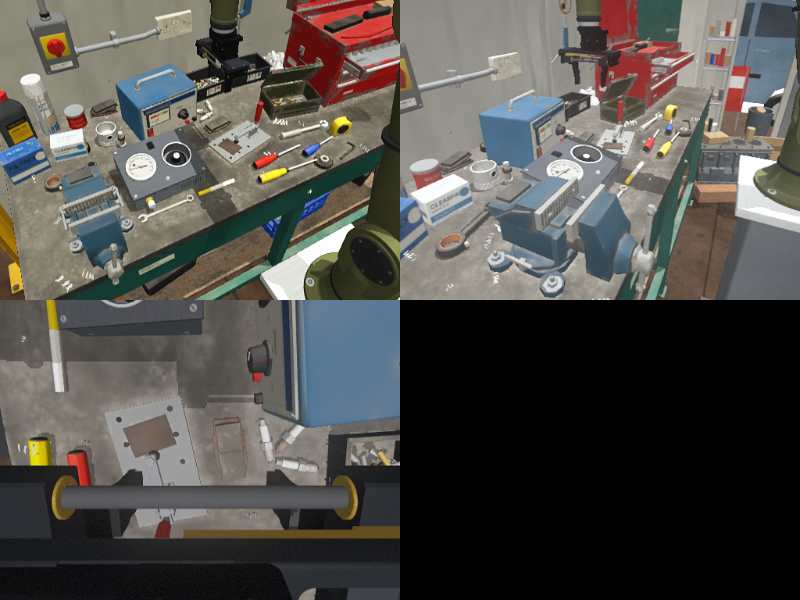

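```bash
cat > h.py <<'E'
import numpy as np,cv2
from scipy.spatial.transform import Rotation as R
from bench import get_state, eyes
def cloud(d,c,T):
    K=c["camera_matrix"];v,u=np.mgrid[:d.shape[0],:d.shape[1]]
    P=np.stack([(u-K[0,2])/K[0,0]*d,(v-K[1,2])/K[1,1]*d,d],-1)
    return P@T[:3,:3].T+T[:3,3]
def tool(s):
    T=np.eye(4);T[:3,:3]=R.from_rotvec(s["tool_rot"]).as_matrix();T[:3,3]=s["position"];return T
E
python3 - <<'E'
from h import *
z=np.load("scene0.npz");c=eyes.camera_params("scene");P=cloud(z['d'],c,c['pose'])
x0,y0,x1,y1=130,150,280,275
cv2.imwrite("pics/c1.png",cv2.resize(z['p'][y0:y1,x0:x1,::-1],None,fx=5.3,fy=4.8 if 0 else 4.8,interpolation=cv2.INTER_CUBIC))
Q=P[y0:y1,x0:x1].reshape(-1,3);print(np.percentile(Q,[2,50,98],axis=0))
# plane: seeds by RANSAC near z 0.05-0.11
Q=Q[(Q[:,2]>.055)&(Q[:,2]<.11)];rng=np.random.default_rng(0);best=0
for _ in range(2000):
    a,b,e=Q[rng.choice(len(Q),3,False)];n=np.cross(b-a,e-a);L=np.linalg.norm(n)
    if L<1e-5: continue
    n/=L;n*=np.sign(n[2])
    if abs(n[2]-np.cos(np.radians(12)))>.03: continue
    k=abs((Q-a)@n)<.0015
    if k.sum()>best:best=k.sum();K=k
I=Q[K];m=I.mean(0);n=np.linalg.svd(I-m)[2][2];n*=np.sign(n[2]);print(best,m,n,np.degrees(np.arccos(n[2])))
np.savez("plane.npz",m=m,n=n)
r=cv2.minAreaRect(I[:,:2].astype(np.float32)*1000);print(r)
E
```

```text
[[ 0.38759406  0.01197324 -0.00365501]
 [ 0.55382028  0.25948102  0.04295394]
 [ 0.82976432  0.44394724  0.15064308]]
3026 [0.54935547 0.26093167 0.07566361] [-0.21063002 -0.00156928  0.97756459] 12.159618428121798
((588.5802001953125, 258.39849853515625), (241.98243713378906, 240.909912109375), 1.0401268005371094)
```

View pics/c1.png

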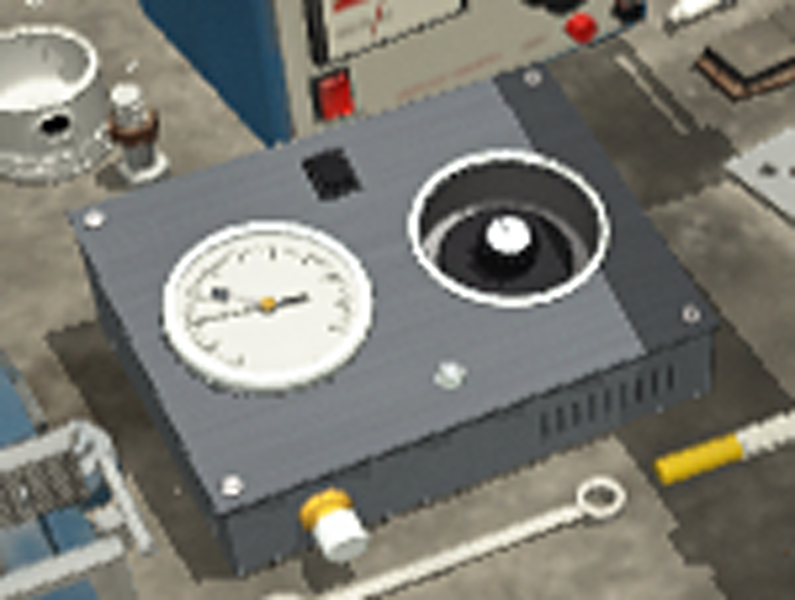

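Run:
```python
from h import *
z=np.load("scene0.npz");c=eyes.camera_params("scene");P=cloud(z['d'],c,c['pose']);f=np.load("plane.npz");m,n=f['m'],f['n']
o=c['pose'][:3,3];K=c['camera_matrix']
def ray(u,v,h):
    u=u/5.3+130;v=v/4.8+150
    r=c['pose'][:3,:3]@[(u-K[0,2])/K[0,0],(v-K[1,2])/K[1,1],1]
    return o+r*((m-o)@n+h)/(r@n)
for k,(u,v,h) in dict(well=(509,228,.001),rimL=(409,228,0),rimR=(609,228,0),rimT=(509,152,0),rimB=(509,306,0),knob=(510,235,-.0065),gauge=(268,304,.008),sBL=(232,485,0),sBR=(691,314,0),sTL=(94,219,0),sTR=(533,77,0)).items():
    print(k,ray(u,v,h).round(4), P[int(v/4.8+150.5),int(u/5.3+130.5)].round(4))
X=P.reshape(-1,3);X=X[(X[:,0]>.45)&(X[:,0]<.85)&(X[:,1]>.0)&(X[:,1]<.4)&(X[:,2]>.11)]
print(np.percentile(X,[1,5,50,99],axis=0))
```

```text
well [0.5555 0.1995 0.0779] [0.5588 0.1982 0.0724]
rimL [0.574  0.241  0.0809] [0.5706 0.2428 0.0832]
rimR [0.5384 0.1568 0.0731] [0.539  0.1562 0.0705]
rimT [0.5975 0.1791 0.0859] [0.5962 0.1798 0.0861]
rimB [0.5161 0.2187 0.0684] [0.5161 0.2188 0.0676]
knob [0.5572 0.1984 0.0706] [0.5545 0.2002 0.0739]
gauge [0.5529 0.3172 0.0847] [0.5515 0.3164 0.0868]
sBL [0.4775 0.3654 0.0603] [0.4755 0.3652 0.0628]
sBR [0.4797 0.1455 0.0605] [0.4796 0.1467 0.0628]
sTL [0.6331 0.3679 0.0939] [0.6291 0.3681 0.0965]
sTR [0.6358 0.1477 0.0941] [0.6345 0.1471 0.0951]
[[0.55521669 0.0013871  0.11239768]
 [0.57924254 0.0068488  0.1241434 ]
 [0.7138714  0.08583209 0.17548216]
 [0.84234984 0.27279948 0.48745878]]
```

```bash
python3 -m jog '[[[1,0,-0.85,0,0],[1,0,-0.85,0,0],[1,0,-0.8,0,0],[1,0.9,0,0,0],[1,0.9,0,0,0],[1,0.9,0,0,0],[1,0.9,0,0,0],[1,0.9,0,0,0],[1,0.9,0,0,0],[1,0.9,0,0,0]]]'
python3 -m jog '[[[1,0,0,0,-1],[1,0,0,0,-1],[1,0,0,0,-1],[1,0,0,0,-1],[1,0,0,0,-1],[1,0,0,0,-1],[1,0,0,0,-1],[1,0,0,0,-1],[1,0,0,0,-1]]]'
python3 -m jog '[[[1,0,0,0,-1],[1,0,0,0,-1],[1,0,0,0,-1],[1,0,0,0,-1],[1,0,0,0,-1],[1,0,0,0,-1],[1,0,0,0,-1],[1,0,0,0,-1],[1,0,0,0,-1]]]'
python3 - <<'E'
from h import *
s=get_state();T=tool(s);print(s['joint_positions'],T)
p,d=eyes.get_image("wrist");np.savez("w1.npz",p=p,d=d,T=T);cv2.imwrite("pics/w1.png",p[:,:,::-1])
E
```

```text
time: 1.4
position: [0.5498, 0.253, 0.2223]
tool_rot: [2.222, 2.221, -0.001]
ft_force: [0.9, -0.0, -0.2]
grip_width: 0.998
time: 2.52
position: [0.5498, 0.2518, 0.2221]
tool_rot: [-1.198, -2.904, 0.001]
ft_force: [0.9, 0.5, -0.5]
grip_width: 0.998
time: 3.65
position: [0.5498, 0.2518, 0.2222]
tool_rot: [0.004, -3.141, 0.001]
ft_force: [0.1, -0.4, 0.2]
grip_width: 1.002
[-0.11555453  0.25322112 -0.4268299   1.55757028  0.10639208  1.35454603
  1.02033683] [[-9.99995849e-01 -2.82300227e-03 -5.76034917e-04  5.49820539e-01]
 [-2.82280494e-03  9.99995957e-01 -3.43101494e-04  2.51801929e-01]
 [ 5.77001164e-04 -3.41474035e-04 -9.99999775e-01  2.22163091e-01]
 [ 0.00000000e+00  0.00000000e+00  0.00000000e+00  1.00000000e+00]]
```

View pics/w1.png

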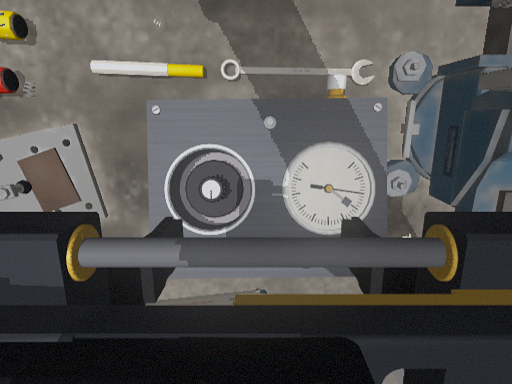

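```bash
cat >> h.py <<'E'
def rectify(p,c,T,C,h,n,half=.05,px=600):
    # image of panel-parallel plane through C (lies h above panel); rows: up = uphill x, cols: right = -y
    ya=np.array([0,1,0.]);ya-=n*(n@ya);ya/=np.linalg.norm(ya);xa=np.cross(ya,n)
    s=[(-1,-1),(1,-1),(1,1),(-1,1)] # (col,row)
    W=np.array([C-ya*a*half-xa*b*half for a,b in s]);L=(W-T[:3,3])@T[:3,:3];K=c['camera_matrix']
    q=L@K.T;q=q[:,:2]/q[:,2:]
    D=np.array([[(a+1)*px/2,(b+1)*px/2] for a,b in s])
    return cv2.warpPerspective(p,cv2.getPerspectiveTransform(q.astype(np.float32),D.astype(np.float32)),(px,px),flags=cv2.INTER_CUBIC)
E
python3 - <<'E'
from h import *
z=np.load("w1.npz");c=eyes.camera_params("wrist");T=z['T']@c['mount'];P=cloud(z['d'],c,T)
f=np.load("plane.npz");n=f['n']
def at(u,v,r=2):return np.median(P[v-r:v+r+1,u-r:u+r+1].reshape(-1,3),0)
for u,v in((211,189),(329,188),(320,170),(165,108),(378,107),(205,150),(235,130),(300,130),(270,200)):print((u,v),at(u,v).round(4),((at(u,v)-f['m'])@n).round(4))
X=P[(P[...,2]>.058)&(P[...,2]<.1)];k=abs((X-f['m'])@n)<.006;X=X[k];m=np.median(X,0)
for _ in range(5):
    k=abs((X-m)@n)<.0015;m=X[k].mean(0);n=np.linalg.svd(X[k]-m,full_matrices=False)[2][2];n*=np.sign(n[2])
print(m,n,k.sum(),(m-f['m'])@f['n']);np.savez("plane1.npz",m=m,n=n)
def ray(u,v,h):
    r=T[:3,:3]@np.linalg.inv(c['camera_matrix'])@[u,v,1];return T[:3,3]+r*((m-T[:3,3])@n+h)/(r@n)
print('well',ray(210,189.5,0),'knob',ray(211,188.5,-.0065),'gauge',ray(329,188,.009))
C=ray(329,188,.009);G=rectify(z['p'],c,T,C,.009,n)
cv2.imwrite("pics/g1.png",G[:,:,::-1])
E
```

```text
(211, 189) [0.5599 0.1995 0.0723] -0.0055
(329, 188) [0.5544 0.3166 0.09  ] 0.0129
(320, 170) [0.5374 0.3076 0.0865] 0.0131
(165, 108) [0.4795 0.1546 0.0615] 0.001
(378, 107) [0.4781 0.3661 0.0644] 0.0038
(205, 150) [0.5212 0.1926 0.0616] -0.0077
(235, 130) [0.5007 0.2246 0.0664] 0.0012
(300, 130) [0.5005 0.2896 0.0662] 0.001
(270, 200) [0.5691 0.2599 0.0807] 0.0008
[0.53269628 0.25511492 0.07304004] [-0.20728567 -0.00257455  0.97827707] 20645 0.0009533436912264191
well [0.55896267 0.19945781 0.07845912] knob [0.55948495 0.19941845 0.07192534] gauge [0.5550736  0.31718483 0.08714474]
```

View pics/g1.png

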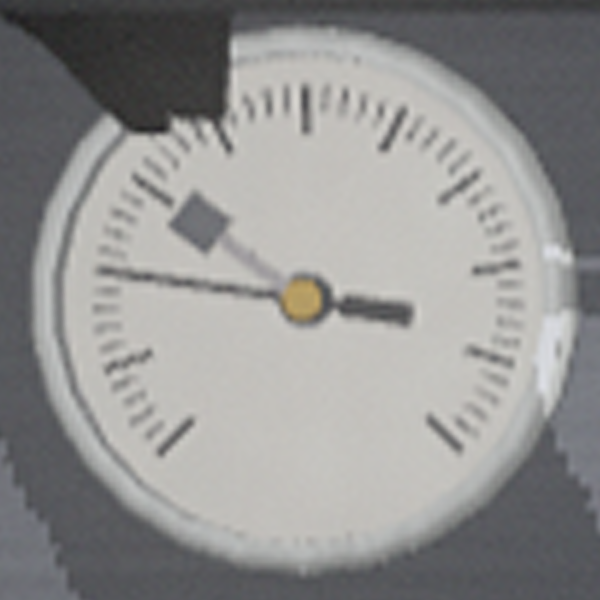

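```bash
python3 -m jog '[[[0.43,-0.24,-0.66,0,0],[0.43,0,-0.65,0,0],[0.43,0,0,0.7,-1],[0.43,0,0,0.8,-1],[0.43,0,0,0.8,-1],[0.43,0,0,0,-1],[0.43,0,0,0,-1],[0.43,0,0,0,-1],[0.43,0,0,0,0]]]'
python3 - <<'E'
from h import *
s=get_state();T=tool(s);print(s['joint_positions'],T,s['grip_width'])
p,d=eyes.get_image("wrist");np.savez("w2.npz",p=p,d=d,T=T);cv2.imwrite("pics/w2.png",p[:,:,::-1])
c=eyes.camera_params("wrist");M=np.linalg.inv(c['mount'])
for z in(0,.02,.06,.07):
    q=c['camera_matrix']@(M@[0,0,z,1])[:3];print(z,q[:2]/q[2])
E
```

```text
time: 4.82
position: [0.5595, 0.1994, 0.1303]
tool_rot: [0.81, -3.035, -0.0]
ft_force: [0.0, 0.1, -1.2]
grip_width: 0.43
[-2.66751905e-04  2.98629347e-01 -4.57338460e-01  1.69732017e+00
  1.40919995e-01  1.17879137e+00  1.59830217e+00] [[-8.67007949e-01 -4.98294086e-01 -4.69730087e-04  5.59458334e-01]
 [-4.98294099e-01  8.67008063e-01 -9.60718086e-05  1.99447826e-01]
 [ 4.55131787e-04  1.50768709e-04 -9.99999885e-01  1.30287416e-01]
 [ 0.00000000e+00  0.00000000e+00  0.00000000e+00  1.00000000e+00]] 0.4299149147816165
0 [262.46479134 234.97760521]
0.02 [262.3611566  222.75381866]
0.06 [262.20597384 204.44990748]
0.07 [262.17497599 200.79369106]
```

View pics/w2.png

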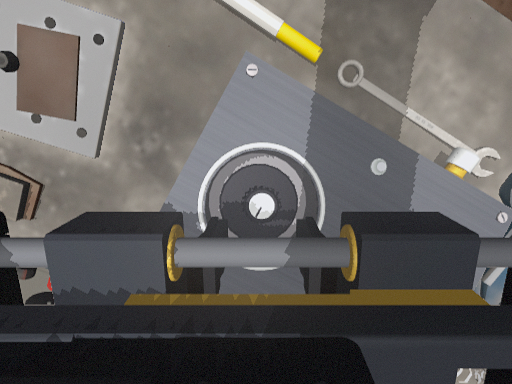

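```bash
python3 -m jog '[[[0.43,0,0,0.6,0],[0.43,0,0,0.5,0],[0.43,0,0,0.35,0],[0.43,0,0,0.28,0],[0.43,0,0,0,0]]]' 25
python3 -m jog '[[[0.2,0,0,0,0],[0.2,0,0,0,0],[0.2,0,0,0,0],[0.2,0,0,0,0]]]' 25
```

```text
time: 5.5
position: [0.5591, 0.1994, 0.0604]
tool_rot: [0.812, -3.033, 0.0]
ft_force: [-0.1, 0.3, 0.7]
grip_width: 0.431
time: 6.0
position: [0.5605, 0.1992, 0.0621]
tool_rot: [-0.812, 3.033, -0.001]
ft_force: [1.7, -2.4, 1.3]
grip_width: 0.296
```

```bash
python3 -m jog '[[[0.2,0.01,0.006,-0.06,0],[0.2,0.01,0.006,-0.06,0],[0.2,0.011,0.006,-0.055,0],[0.2,0,0,0,0],[0.2,0,0,0,0]]]'
python3 - <<'E'
from h import *
s=get_state();T=tool(s);print(s['ft_force'],s['torque'])
p,d=eyes.get_image("wrist");np.savez("w3.npz",p=p,d=d,T=T);ps,ds=eyes.get_image("scene");np.savez("s3.npz",p=ps,d=ds)
a=cv2.resize(p[100:290,170:360],(400,400),interpolation=2);b=cv2.resize(ps[140:280,130:290],(400,350),interpolation=2);b=cv2.copyMakeBorder(b,0,50,0,0,0)
cv2.imwrite("pics/c3.png",np.hstack([a,b])[:,:,::-1])
E
```

```text
time: 6.62
position: [0.559, 0.1992, 0.0685]
tool_rot: [-0.812, 3.033, -0.001]
ft_force: [4.5, -0.6, -2.9]
grip_width: 0.3
[ 4.47694753 -0.55285567 -2.93208601] [-0.24392203 -1.22851274 -0.0287932 ]
```

View pics/c3.png

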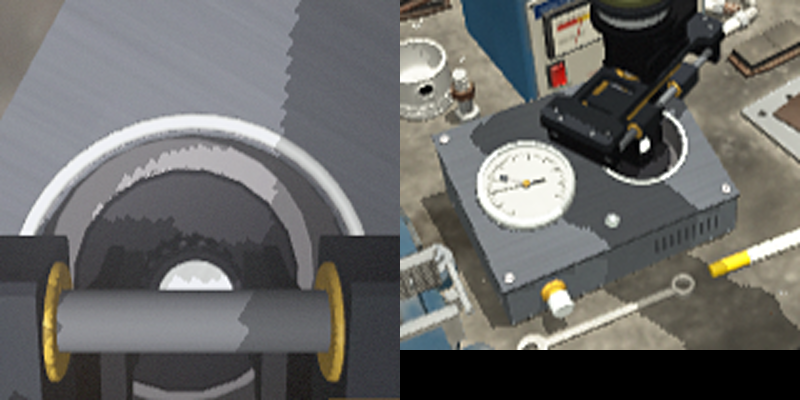

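```bash
cat >> h.py <<'E'
def gauge(name,tag):
    c=eyes.camera_params("scene");p,d=eyes.get_image("scene");f=np.load("plane1.npz");n=f['n']
    C=np.array([0.5551,0.3172,0.0871]);G=rectify(p,c,c['pose'],C,.009,n,px=400)
    cv2.imwrite(f"pics/{tag}.png",G[:,:,::-1]);return G
E
python3 -m jog '[[[0.2,0,0,0,1],[0.2,0,0,0,1],[0.2,0,0,0,1],[0.2,0,0,0,1],[0.2,0,0,0,0]]]'
python3 - <<'E'
from h import *
s=get_state();print(s['ft_force'],s['torque'])
b=gauge("scene","gb"); z=np.load("s3.npz");c=eyes.camera_params("scene")
a=rectify(z['p'],c,c['pose'],np.array([0.5551,0.3172,0.0871]),.009,np.load("plane1.npz")['n'],px=400)
cv2.imwrite("pics/g4.png",np.hstack([a,b])[:,:,::-1])
E
```

```text
time: 7.35
position: [0.5586, 0.1998, 0.0688]
tool_rot: [-0.275, 3.128, 0.0]
ft_force: [4.4, -1.4, 0.3]
grip_width: 0.298
[ 4.36064643 -1.41266105  0.26473298] [ 0.09200382 -0.81107698  0.08081475]
```

View pics/g4.png

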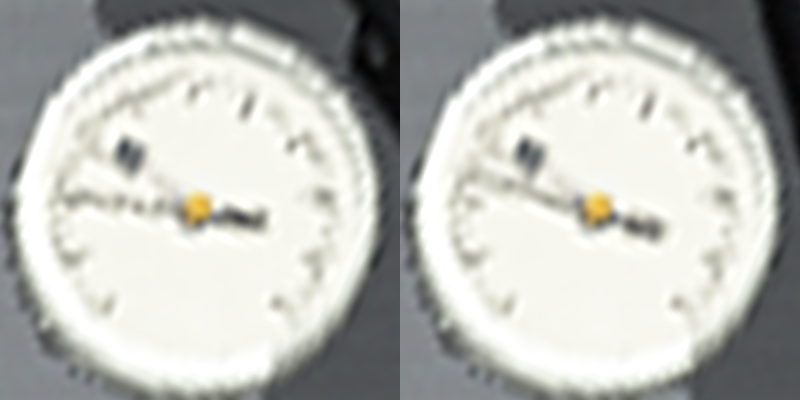

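```bash
python3 -m jog '[[[0.2,0,0,0,1],[0.2,0,0,0,1],[0.2,0,0,0,1],[0.2,0,0,0,1],[0.2,0,0,0,1],[0.2,0,0,0,1],[0.2,0,0,0,1],[0.2,0,0,0,1],[0.2,0,0,0,0],[0.2,0,0,0,0]]]'
python3 - <<'E'
from h import *
s=get_state();print(s['ft_force'],s['torque'],tool(s).round(3),s['joint_positions'])
b=gauge("scene","gb5")
p,d=eyes.get_image("wrist");np.savez("w5.npz",p=p,d=d)
cv2.imwrite("pics/g5.png",np.hstack([b,cv2.resize(p[:,100:484],(400,400))])[:,:,::-1])
E
```

```text
time: 8.65
position: [0.5585, 0.2009, 0.0691]
tool_rot: [0.809, 3.035, 0.003]
ft_force: [1.7, 1.2, 3.7]
grip_width: 0.294
[1.72702819 1.20496674 3.69679859] [ 0.67893338 -0.71118604  0.08665969] [[-0.867  0.498  0.001  0.558]
 [ 0.498  0.867  0.002  0.201]
 [-0.     0.002 -1.     0.069]
 [ 0.     0.     0.     1.   ]] [-0.14871859  0.33718827 -0.28470283  1.7625693   0.10589501  1.05507514
  0.57951701]
```

View pics/g5.png

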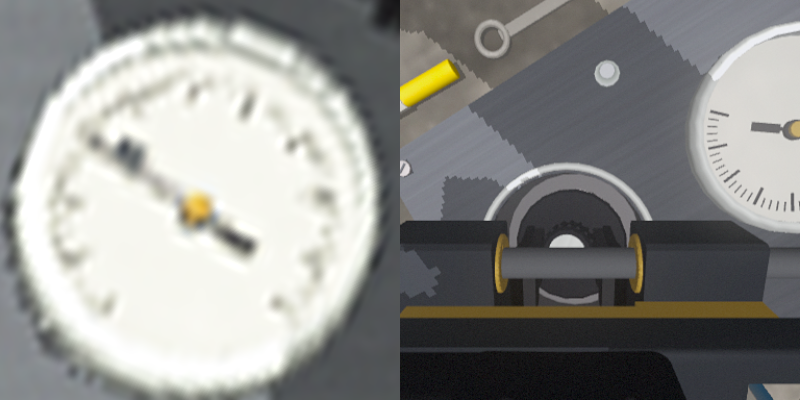

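Run:
```python
from h import *
p=np.load("w5.npz")['p'];T=tool(get_state());c=eyes.camera_params("wrist")
n=np.load("plane1.npz")['n']
cv2.imwrite("pics/g6.png",rectify(p,c,T@c['mount'],np.array([0.5551,0.3172,0.0871]),.009,n)[:,:,::-1])
```

```text
(no output)
```

View pics/g6.png

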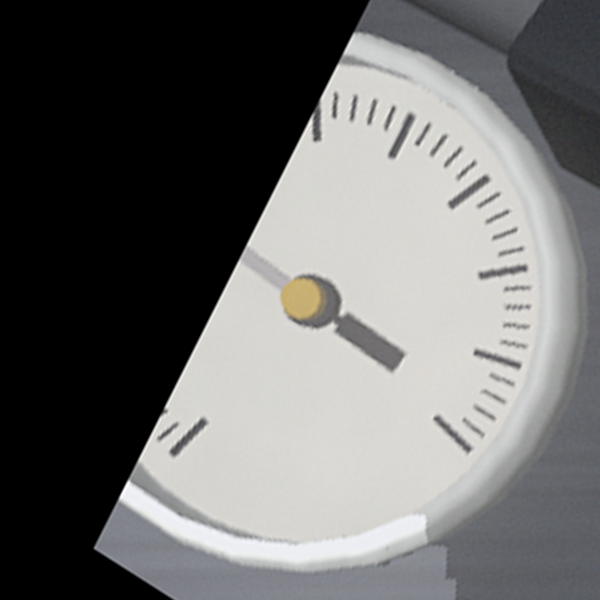

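```bash
python3 -m jog '[[[0.43,0,0,0,0],[0.43,0,0,0,0],[0.43,0,0,-0.5,0],[0.43,0,0,-0.9,-1],[0.7,0,0,-0.9,-1],[1,0,0,-0.8,-1],[1,0,0,-0.7,-1],[1,0,0,0,-1],[1,0,0,0,-1],[1,0,0,0,0]]]'
python3 -m jog '[[[1,0,0.6,0,0],[1,0,0.6,0,0],[1,0,0,0,0],[1,0,0,0,0]]]'
cat >> h.py <<'E'
def polar(G,hub,px_mm):
    g=cv2.cvtColor(G,cv2.COLOR_RGB2GRAY).astype(np.float32)
    return cv2.warpPolar(g,(int(40*px_mm),1440),hub,40*px_mm,cv2.INTER_CUBIC|cv2.WARP_POLAR_LINEAR)
def dark(A,r0,r1,a0,a1,px_mm):  # angle (deg, cw from 9 o'clock) of dark centroid
    B=A[:,int(r0*px_mm):int(r1*px_mm)].mean(1);i=((np.arange(a0,a1,.25)+180)*4).astype(int)%1440
    b=B[i];w=np.clip(np.median(b)-b-.35*(np.median(b)-b.min()),0,None);return (w*np.arange(a0,a1,.25)).sum()/w.sum(),b.min(),np.median(b)
def wgauge(z,c,C,n):
    return rectify(z['p'],c,z['T']@c['mount'],C,.009,n)
E
python3 - <<'E'
from h import *
s=get_state();T=tool(s);p,d=eyes.get_image("wrist");np.savez("w7.npz",p=p,d=d,T=T)
print(s['position'],s['ft_force'])
c=eyes.camera_params("wrist");n=np.load("plane1.npz")['n'];C=np.array([0.5551,0.3172,0.0871])
o=[]
for f in("w1","w7"):
    G=wgauge(np.load(f+".npz"),c,C,n)
    h=cv2.cvtColor(G,cv2.COLOR_RGB2HSV);m=(h[...,1]>90)&(h[...,2]>100);yy,xx=np.nonzero(m[250:350,250:350]);hub=(xx.mean()+250,yy.mean()+250)
    A=polar(G,hub,6)
    print(f,hub,[dark(A,r0,r1,a0,a1,6)for r0,r1,a0,a1 in((24.5,31,-15,60),(11,16,160,240),(18,23,20,60))]);o.append(G)
cv2.imwrite("pics/g7.png",cv2.resize(np.hstack(o),(800,400))[:,:,::-1])
P=cloud(d,c,T@c['mount']);f=np.load("plane1.npz");H=(P-f['m'])@f['n']
k=(np.hypot(P[...,0]-.559,P[...,1]-.1995)<.009)&(abs(H)<.03);print('top',np.median(H[k]),k.sum())
z=np.load("w1.npz");P=cloud(z['d'],c,z['T']@c['mount']);H=(P-f['m'])@f['n'];k=(np.hypot(P[...,0]-.559,P[...,1]-.1995)<.009)&(abs(H)<.03);print('top before',np.median(H[k]))
E
```

```text
time: 10.0
position: [0.558, 0.1993, 0.2213]
tool_rot: [0.002, 3.141, -0.0]
ft_force: [-0.1, -0.1, 0.1]
grip_width: 0.974
time: 10.5
position: [0.5583, 0.2462, 0.2204]
tool_rot: [-0.002, -3.142, 0.002]
ft_force: [-0.3, 0.0, -0.0]
grip_width: 0.998
[0.55834654 0.24621458 0.22039315] [-0.28297364  0.02801029 -0.0006576 ]
w1 (np.float64(301.7948717948718), np.float64(299.5287356321839)) [(np.float64(18.68619780476599), np.float32(107.965034), np.float32(189.32187)), (np.float64(188.19742010243897), np.float32(83.66684), np.float32(193.49945)), (np.float64(36.293711602110314), np.float32(106.60182), np.float32(143.68433))]
w7 (np.float64(301.5853865760408), np.float64(299.6006796941376)) [(np.float64(31.989714786635123), np.float32(95.09211), np.float32(189.81493)), (np.float64(213.4798345369199), np.float32(85.59559), np.float32(195.19589)), (np.float64(36.50244924229705), np.float32(108.09423), np.float32(144.77075))]
top -0.0009585720761593633 260
top before -0.006567937856379073
```

View pics/g7.png

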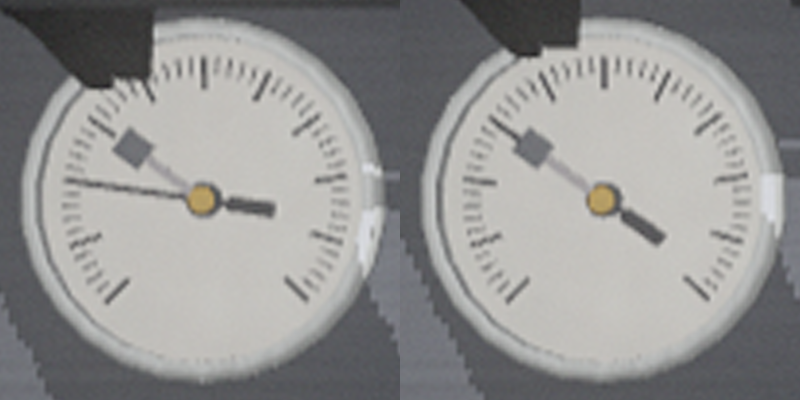

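```bash
python3 -m jog '[[[0.43,-0.02,-0.6,0,0],[0.43,0,-0.57,0,0],[0.43,0,0,0.8,-1],[0.43,0,0,0.8,-1],[0.43,0,0,0.8,0],[0.43,0,0,0.6,0],[0.43,0,0,0.5,0],[0.43,0,0,0.37,0],[0.43,0,0,0,0]]]' 30
python3 -m jog '[[[0.2,0,0,0,0],[0.2,0,0,0,0],[0.2,0,0,0,0],[0.2,0,0,0,0]]]' 30
python3 -m jog '[[[0.2,0,0,0,0.8],[0.2,0,0,0,0.8],[0.2,0,0,0,0],[0.2,0,0,0,0]]]'
python3 - <<'E'
from h import *
s=get_state();T=tool(s);p,d=eyes.get_image("wrist");np.savez("w8.npz",p=p,d=d,T=T)
print(s['ft_force'],s['torque'])
c=eyes.camera_params("wrist");n=np.load("plane1.npz")['n'];C=np.array([0.5551,0.3172,0.0871])
G=wgauge(np.load("w8.npz"),c,C,n);S=gauge("scene","gb8");z=np.load("s3.npz")
cs=eyes.camera_params("scene")
for nm,g in(("s0",rectify(np.load("scene0.npz")['p'],cs,cs['pose'],C,.009,n,px=400)),("gb5",cv2.imread("pics/gb5.png")[:,:,::-1].copy()),("now",S)):
    h=cv2.cvtColor(g,cv2.COLOR_RGB2HSV);m=(h[...,1]>90)&(h[...,2]>100);yy,xx=np.nonzero(m[150:250,150:250]);hub=(xx.mean()+150,yy.mean()+150)
    print(nm,hub,dark(polar(g,hub,4),10,17,150,250,4))
cv2.imwrite("pics/g8.png",cv2.resize(np.hstack([G,cv2.resize(S,(600,600))]),(800,400))[:,:,::-1])
E
```

```text
time: 11.68
position: [0.5584, 0.2002, 0.0646]
tool_rot: [0.273, -3.128, 0.001]
ft_force: [0.1, -0.3, 1.1]
grip_width: 0.43
time: 12.18
position: [0.56, 0.1997, 0.0664]
tool_rot: [-0.272, 3.128, -0.002]
ft_force: [1.4, -3.9, 2.6]
grip_width: 0.295
time: 12.68
position: [0.56, 0.2001, 0.0661]
tool_rot: [-0.056, 3.139, -0.001]
ft_force: [1.8, -4.4, 3.7]
grip_width: 0.296
[ 1.77045629 -4.42494134  3.652765  ] [-0.72380466 -0.45628583 -0.0040683 ]
s0 (np.float64(196.4281098546042), np.float64(208.34087237479807)) (np.float64(192.80872814466053), np.float32(84.035225), np.float32(241.9129))
gb5 (np.float64(196.42009884678748), np.float64(208.72158154859966)) (np.float64(218.59858792337542), np.float32(82.66382), np.float32(246.53912))
now (np.float64(196.42598684210526), np.float64(208.7138157894737)) (np.float64(222.75584802065978), np.float32(105.51361), np.float32(246.00961))
```

```bash
python3 -m jog '[[[0.2,-0.005,0,0.024,0],[0.2,-0.005,0,0.024,0],[0.2,-0.005,0,0.024,0],[0.2,0,0,0,0]]]'
python3 -m jog '[[[0.2,-0.005,0,0.024,0],[0.2,-0.005,0,0.024,0],[0.2,0,0,0,0]]]'
python3 - <<'E'
from h import *
s=get_state();print(s['ft_force'],s['torque'])
E
```

```text
time: 13.28
position: [0.5605, 0.2001, 0.0635]
tool_rot: [-0.057, 3.139, -0.001]
ft_force: [1.4, -5.3, 5.7]
grip_width: 0.291
time: 13.65
position: [0.561, 0.2, 0.0618]
tool_rot: [-0.057, 3.139, -0.002]
ft_force: [1.2, -5.8, 6.7]
grip_width: 0.296
[ 1.17822404 -5.78913184  6.67077516] [-0.90125782 -0.15113311  0.30802623]
```

```bash
python3 -m jog '[[[0.2,-0.005,0,0.024,0],[0.2,0,0,0,0]]]'; python3 -m jog '[[[0.2,-0.005,0,0.024,0],[0.2,0,0,0,0]]]';python3 -m jog '[[[0.2,-0.005,0,0.024,0],[0.2,0,0,0,0]]]'
python3 - <<'E'
from h import *
s=get_state();print(s['ft_force'],s['torque'])
E
```

```text
time: 13.9
position: [0.5611, 0.2, 0.0611]
tool_rot: [-0.057, 3.139, -0.002]
ft_force: [-0.4, -5.7, 7.5]
grip_width: 0.298
time: 14.15
position: [0.5613, 0.2, 0.0609]
tool_rot: [-0.057, 3.139, -0.002]
ft_force: [-1.9, -5.9, 12.1]
grip_width: 0.297
time: 14.4
position: [0.5614, 0.2, 0.0608]
tool_rot: [-0.057, 3.139, -0.003]
ft_force: [-4.0, -7.1, 17.3]
grip_width: 0.295
[-3.98874889 -7.14218549 17.31969774] [-1.45828441  0.92281636  0.1724728 ]
```

```bash
python3 -m jog '[[[0.43,0,0,0,0],[0.43,0,0,0,0],[0.43,0,0,0,0],[0.43,0,0,-0.5,0],[0.43,0,0,-0.9,0],[0.7,0,0,-0.9,0],[1,0,0,-0.8,0],[1,0,0,-0.9,0],[1,0,0.6,0,0],[1,0,0.6,0,0]]]'
python3 -m jog '[[[1,0,0,0,0],[1,0,0,0,0]]]'
python3 - <<'E'
from h import *
s=get_state();T=tool(s);p,d=eyes.get_image("wrist");np.savez("w9.npz",p=p,d=d,T=T)
print(s['position'])
c=eyes.camera_params("wrist");n=np.load("plane1.npz")['n'];C=np.array([0.5551,0.3172,0.0871]);f=np.load("plane1.npz")
for w in("w1","w7","w9"):
    z=np.load(w+".npz");G=wgauge(z,c,C,n)
    h=cv2.cvtColor(G,cv2.COLOR_RGB2HSV);m=(h[...,1]>90)&(h[...,2]>100);yy,xx=np.nonzero(m[250:350,250:350]);hub=(xx.mean()+250,yy.mean()+250)
    A=polar(G,hub,6);P=cloud(z['d'],c,z['T']@c['mount']);H=(P-f['m'])@n
    k=(np.hypot(P[...,0]-.559,P[...,1]-.1995)<.009)&(abs(H)<.03);k2=(abs(P[...,0]-.53)<.03)&(abs(P[...,1]-.255)<.01)
    print(w,hub,'cw',dark(A,11,17,150,250,6)[0],'top',np.median(H[k])*1e3,'panel',np.median(H[k2])*1e3)
cv2.imwrite("pics/g9.png",np.hstack([cv2.resize(G,(400,400)),cv2.resize(p[:,:],(400,400))])[:,:,::-1])
E
```

```text
time: 15.65
position: [0.5593, 0.2497, 0.2202]
tool_rot: [-0.054, 3.139, 0.002]
ft_force: [-0.1, 0.9, -0.4]
grip_width: 0.912
time: 15.9
position: [0.5592, 0.2478, 0.2183]
tool_rot: [-0.054, 3.141, -0.001]
ft_force: [0.1, 0.1, -0.3]
grip_width: 0.991
[0.55916576 0.24775244 0.21831893]
w1 (np.float64(301.76902654867257), np.float64(299.6796460176991)) cw 188.09047946745565 top -6.566760497498657 panel 252.68890388289006
w7 (np.float64(301.6205432937182), np.float64(299.6570458404075)) cw 213.67217059306265 top -0.9570019632913068 panel 248.49205498393957
w9 (np.float64(301.6981943250215), np.float64(299.597592433362)) cw 216.78308101275883 top -6.46739226914893 panel 246.5639792799885
```

View pics/g9.png

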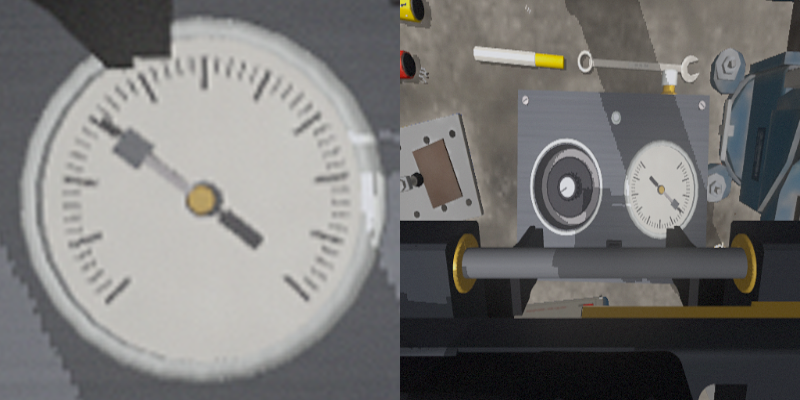

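```bash
python3 -m jog '[[[1,0,0,0,0],[1,0,0,0,0]]]'; python3 -c "
from bench import job;print(job.close_job())"
```

```text
time: 16.2
position: [0.5591, 0.248, 0.2179]
tool_rot: [-0.053, 3.141, -0.0]
ft_force: [-0.7, -0.6, 0.5]
grip_width: 1.001
the job is handed in; nothing more can be done
None
```

The test pressure is set and the job is handed in at 16.2 s on the robot's clock, with the hand about 140 mm clear above the tester.

I lifted the knob about 5.6 mm and turned it clockwise, which moved the needle about 29°. I then pressed the knob down lightly until it seated; the vertical force reached about 17 N.

**Lock:** After letting go, the knob's top lies 6.5 mm below the panel. It was 6.6 mm below when locked at the start, so the knob is back at its locked height. I did not try turning the knob to feel the teeth hold.

**Needle:** It lies on the set hand to within about 1°, while one tooth step moves the needle about 9.5°.

**Disagreements:** The first 60° turn moved the needle only about 25° instead of 30°, probably because the grip slipped. I let go, gripped again and turned about 8° more. The scene camera gave angles a few degrees different from the wrist camera's. I used the wrist camera for the final reading.

**Surroundings:** The spanner, marker, screwdrivers and other items visible in the last wrist picture look unmoved. I did not take a last picture of the big bolt or brake pad.

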